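Lift the lid off the cool box and load the milk flask

TASK

Get the small cool box on the coffee counter ready for service: swing its lid up by the bar handle until it stands vertical, lift it straight up off its hinge pins, and stand it upright, hinge edge down, in the slot of the drying rack. Then take the milk flask out of its slanted holder and stand it upright in the middle of the open box. Drop neither of them, and leave everything else on the counter where it is.

Things in the scene. Friction and masses are not known exactly. Their poses are not given: they have to be found in the camera images.
- coolbox: Cool box, fixed: open steel box 130 (x) by 180 (y), 85 tall, walls 7. Origin under its centre; x from the handle side to the hinge side, y along the hinge, z up. Two brackets at y = +-68 hold the lid's pins in slots open at the top. Keepers over the lid's tails let it off only within some 15 degrees of vertical. The raised lid can lean 10 to 15 degrees past vertical; do not rely on it staying up.
- box_hinge (a point): Middle of the cool box's hinge axis, 80 behind the box's centre (box +x), 89 above the counter; axes as the box. Bracket tops are 11 above this point; the vertical lid must rise 35 to be clear of them.
- box_floor (a point): Middle of the cool box's inner floor, 9 above the counter; axes as the box. The clear opening is 116 (x) by 166 (y).
- lid_bar (a point): Middle of the lid's handle: round bar 12 thick, 108 clear between its arms, in the lid's mid-plane, 193 from the pin axis, 45 ahead of the plate's edge in free air, 89 above the counter at the start. Axes are the lid's: x from bar to pins, y along the bar, z out of its upper face. The bar can turn in a pinch: the lid swings about its pins and, once off, hangs straight down from the bar.
- lid_pins (a point): Middle of the lid's pin axis, 193 from the bar along the lid's x; at the start it coincides with the box hinge. Pins 8 thick, 150 over their ends; two tails reach 17 past the pin axis, the lid's lowest part when it hangs from its bar.
- lid: The whole lid: loose steel plate 131 by 190 by 8 with bar handle, about 0.35 kg, lying flat on the box at the start. Origin on its pin axis, axes as the handle point.
- rack_slot (a point): Drying rack, fixed: grey tray 130 (x) by 170 (y) by 10 with one slot between two wire hoops 130 long (y), tops 115 above the counter. This is the middle of the slot's floor, 10 above the counter; y along the slot, z up. The slot is 20 wide at the floor, 28 at 78 above the counter, then flares to 58 at the top. The lid stands in it on its tails: pin axis 17, bar 210 above this point. Two outer hoops 38 tall stand 55 either side.
- flask_center (a point): Milk flask, loose: steel bottle 56 in diameter, 165 tall, 0.25 to 0.5 kg, with a black cap 36 in diameter from 132 to 165 above its foot. This point is on its axis half-way up; z runs along the axis to the cap, whose middle is 66 further along z. It starts leaning in the holder.
- flask: The whole flask; origin at the centre of its foot, z along its axis to the cap.
- holder: Slanted plywood holder, fixed: a square sleeve, 62 wide inside and 75 long, leaning 30 degrees from upright towards the holder's -x (the robot's side). Origin under its base on the counter, z up, y level across the sleeve. The flask slides out along its axis: 90 of it shows, 80 of travel frees it.
- jar: Bystander: closed amber glass jar with a steel cap, 68 wide, 100 tall; origin under its centre, on the counter.
- cups: Bystander: stack of upturned clear plastic cups, 80 wide, 85 tall; origin under its centre, on the counter.
- mug: Bystander: white mug, 76 wide, 85 tall; origin under its centre, on the counter.
- can: Bystander: tin can, 66 wide, 90 tall; origin under its centre, on the counter.
- tamper: Bystander: steel coffee tamper, 54 wide, 70 tall; origin under its centre, on the counter.
- spoon: Bystander: long steel spoon lying on the counter; origin under its centre, on the counter.

How it is judged:
On the way, in this order (a step that is already met when the one before it is completed fails the run):
1. the lid stands vertical (within about 14 degrees) with its pins still in the hinge (angle between lid_bar's own z axis and vertical between 1.33 and 1.82 rad and distance between lid_pins and box_hinge below 0.012 m), for 0.05 s.
2. the lid is lifted off its pins, still roughly vertical (within about 23 degrees), hinge edge down (angle between lid_bar's own z axis and vertical between 1.17 and 1.97 rad and z of lid_pins in the frame of box_hinge between 0.033 and 0.2 m and x of lid_pins in the frame of box_hinge between -0.05 and 0.05 m and z of lid_bar in the frame of box_hinge above 0.18 m), for 0.05 s.
3. the lid stands in the rack's slot, released (x of lid_pins in the frame of rack_slot between -0.02 and 0.02 m and y of lid_pins in the frame of rack_slot between -0.035 and 0.035 m and z of lid_pins in the frame of rack_slot below 0.032 m and height (world z) of lid_bar above 0.17 m and contact force between the fingers and lid below 0.3 N and linear speed of lid below 0.05 m/s and angle between lid_bar's own z axis and vertical between 1.22 and 1.92 rad and angle between the y axis of lid_bar and the y axis of rack_slot, either way round below 0.25 rad), for 0.3 s.
At the end, for the whole second after the job is handed in: The lid stands free and still in the rack slot, hinge edge down, within 20 deg of upright, 14 deg of the slot line, pins within 20 mm across, 35 mm along and 32 mm above the slot floor; the flask stands free and still on the box floor, within 7 deg of upright, 40 mm (x) and 60 mm (y) of its middle (all of step 3 and x of flask_center in the frame of box_floor between -0.04 and 0.04 m and y of flask_center in the frame of box_floor between -0.06 and 0.06 m and z of flask_center in the frame of box_floor between 0.072 and 0.092 m and angle between flask_center's own z axis and vertical below 0.12 rad and contact force between the fingers and flask below 0.3 N and linear speed of flask below 0.05 m/s); the robot touches nothing.
It fails at once if the flask is dropped (moves faster than 0.6 m/s while not held) (linear speed of flask above 0.6 m/s and contact force between the fingers and flask below 0.1 N).
It fails at once if the lid is dropped (moves faster than 0.7 m/s while not held) (linear speed of lid above 0.7 m/s and contact force between the fingers and lid below 0.1 N).
It fails at once if a bystander is pushed more than 30 mm or knocked over (distance of any of jar, cups, mug, can, tamper, spoon from where it was at the start of the episode above 0.03 m or angle between any of jar, cups, mug, can, tamper, spoon's own z axis and vertical above 0.4 rad).
It also fails if it takes over 64 s, if anything falls off the work surface, if the arm or the gripper's body presses on something with over 40 N, if the wrist force passes 120 N, or if a joint passes its speed limit or range.

ROBOT

A 6-joint arm with a two-finger parallel gripper is mounted at the origin on the work surface. World frame = base frame: x ahead of the robot, y to its left, z up, the work surface at z = 0. Lengths are in m, angles in rad, forces in N, time in s.
With the tool pointing down it reaches from about 0.35 to 0.875 m from the base axis. Payload 15.5 kg.
Tool frame: the origin (TCP) lies midway between the tips of the shut fingers; the grasp point (between the pads) lies 19 mm behind it; z points along the fingers, y is the line along which they close (so a half turn about z gives the same grasp; the last joint's range is limited). The gripper opens to 85 mm and grips with 20 to 120 N. Pads are 22 mm wide; open, the fingers measure 114 mm over their backs; the gripper's body (76 mm by 85 mm) begins 54 mm behind the grasp point. The pads swing forward as they close: fully open they stand 13 mm farther back than shut.
Start: joints at [-1.425, 0.494, 1.345, -0, 1.302, -0.096], TCP at [0.149, -0.607, 0.231] pointing down, gripper open.
Joint ranges: [-2.91, 2.91], [-0.82, 2.16], [0.22, 2.67], [-1.22, 4.37], [0.12, 2.79], [-3.08, 3.08]. Speed limits (rad/s): [1.89, 1.89, 2.57, 3.01, 3.01, 3.01].

INTERFACE

Orientations are given as a unit quaternion [w, x, y, z].
In Python, from rig import read_state, read_camera, camera_info, sign_off, silhouettes gives the robot as it stands.
- The arm moves only by the shell command python3 -m inch 'ROWS' [OPENING] [FORCE]. ROWS is JSON, a list of rows, each a list of 4 numbers: the shift along the world's x, y, z in m, then the turn about the world's z in degrees. In form: [[tx, ty, tz, twist], ...]. A call has 1 to 20 rows; each row is the pose to reach, as a shift and turn from the pose commanded when the call began; what a row does not reach only later rows make up. A row lasts 1/10 s, in which the tool goes at most 50 mm and 8.59 degrees, less where a joint would pass 70% of its speed; a pose out of reach is approached as far as the arm can. A call with a gripper value outside its range is refused whole. OPENING is the opening, from 0 (shut) to 1 (fully open), set as the call begins (- or left out, the last holds). The fingers move at their own pace and stop on an object; FORCE is the grip in N (left out, the last holds). Time passes only in rows, so rows that repeat a pose let the fingers close. It gives the time, the measured TCP pose, the force, the opening and the grip force at its end, in the units of the state.
- read_state(): the state, without advancing time (a new reading comes with each control period).
- read_camera(name): name is "scene" or "top" or "wrist"; returns the picture (400x640x3 uint8, red, green, blue); there is no depth.
- camera_info(name): a dict with "fx", "fy", "cx", "cy" (pixels), "rvec" (rotation vector, rad) and "tvec" (3), from world to camera coordinates, as OpenCV has them. Camera axes: x right, y down, z forward; pixel columns grow to the right and rows downward; lengths in m; the calibration is good to about 2 mm. A picture is of the moment at which its call begins: read the wrist's pose just before it. camera_info takes no time and is no camera call; for the wrist camera it gives the pose at the moment of the call.
- sign_off(): hands the job in; it is judged then, once.
Trained networks look in the newest picture that a camera, given by its name, has taken for a name from the list of things; names that differ only in an ending like _2 or _b are one class to them, and where a whole thing is asked for, a point or a joint stands for the part that bears it (a point fixed in the world has none). Each returns a list of dicts, best first, with "p" (0 to 1); they miss things now and then, are a little off and sometimes report something else, mostly with a low value. They report only what shows in the picture. A call takes as long as a camera call.
- silhouettes(camera, name): "pixels" (400x640 bool, what is visible of it) and "at" ([row, column] in pixels, amid what is visible of it).
The state is a dict: "t": time; "qpos": joint angles; "qd": joint speeds; "joint_torque": joint torques, N m; "tcp_pos": TCP position; "tcp_rot": TCP orientation; "ft_force": force on the tool from outside, world axes, zero at the start; "moment": the same for the moment, N m; "width": opening from 0.0 (shut) to 1.0 (fully open); "finger_force": force on a finger pad.
Only numpy, scipy, OpenCV 4.12 (cv2) and the standard library are available. Lean on these libraries where they do the work, as an engineer would, in place of code of your own. Each camera call takes 0.05 s, during which the arm holds its last target. There are 200 camera calls.

## Working session

There is one attempt and no reset: what is moved stays moved. The work goes in short steps, Python scripts to look and compute and a shell command to move; the robot and the scene stay as the last step left them, time stands still between calls to the robot, and variables do not carry over. Pictures are saved under pics/ and viewed, at most 10 in all, crops included, and the job is handed in when it is done.

```bash
ls; mkdir -p pics; python3 - <<'E'
from rig import *
import cv2,numpy as np
s=read_state();print({k:np.round(v,3).tolist() for k,v in s.items()})
a=read_camera("scene");b=read_camera("top")
cv2.imwrite("pics/s.png",a[...,::-1]);cv2.imwrite("pics/t.png",b[...,::-1])
for c in("scene","top","wrist"):print(camera_info(c))
E
```

```text
pics
{'t': 0.0, 'qpos': [-1.425, 0.494, 1.346, 0.0, 1.303, -0.096], 'qd': [0.001, -0.001, 0.001, -0.0, 0.001, -0.0], 'joint_torque': [0.001, -88.214, -38.387, -0.0, 0.01, 0.0], 'tcp_pos': [0.149, -0.607, 0.231], 'tcp_rot': [-0.001, 0.993, 0.12, 0.0], 'ft_force': [-0.684, 0.184, 0.666], 'moment': [0.054, -0.018, 0.003], 'finger_force': 0.0, 'width': 1.003}
{'fx': 387.3716720000127, 'fy': 387.3716720000127, 'cx': 323.38236521542495, 'cy': 196.8764340882834, 'rvec': array([ 0.87628613,  2.35583573, -1.29966482]), 'tvec': array([ 0.43157242, -0.13659249,  1.48931454])}
{'fx': 410.67395188624045, 'fy': 410.67395188624045, 'cx': 317.7571987210167, 'cy': 196.4412987330925, 'rvec': array([ 2.1262053 , -2.18838799,  0.09965494]), 'tvec': array([0.02002706, 0.57845283, 1.00826013])}
{'fx': 324.2297139033951, 'fy': 324.2297139033951, 'cx': 321.18605044892234, 'cy': 201.92099343935826, 'rvec': array([-2.28353405,  1.78894167,  0.26306823]), 'tvec': array([-0.62461597, -0.03793897,  0.37991568])}
```

View pics/s.png

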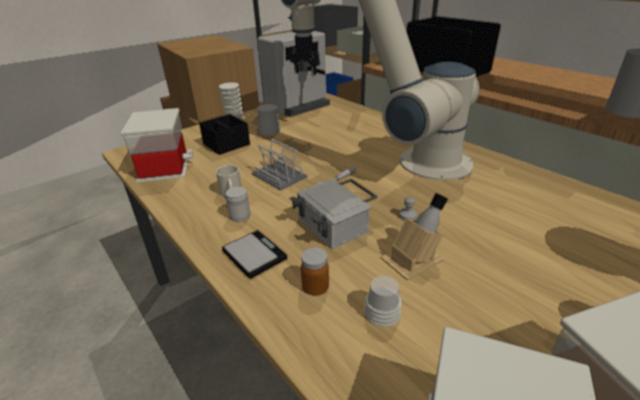

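View pics/t.png

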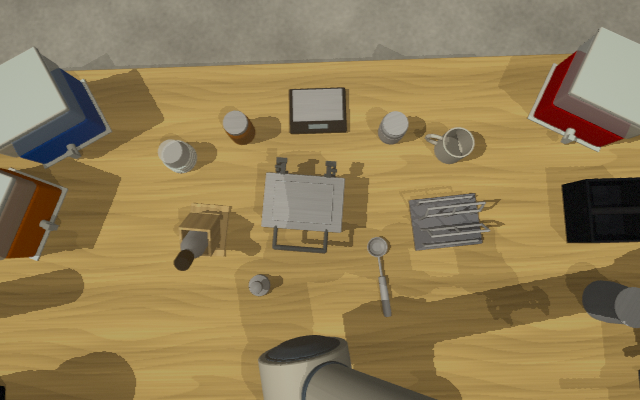

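The pictures show the box with its lid's bar along (277,247)-(326,250) in top, the rack near (448,222), and the flask's cap at (184,259). Next I fit poses from the masks.

```bash
cat > h.py <<'E'
from rig import *
import cv2,numpy as np
from scipy.optimize import minimize
def proj(P,ci): 
    K=np.array([[ci['fx'],0,ci['cx']],[0,ci['fy'],ci['cy']],[0,0,1.]])
    return cv2.projectPoints(np.asarray(P,float).reshape(-1,1,3),ci['rvec'],ci['tvec'],K,None)[0][:,0]
def back(px,z,ci):
    R=cv2.Rodrigues(ci['rvec'])[0];C=-R.T@ci['tvec']
    d=R.T@np.array([(px[0]-ci['cx'])/ci['fx'],(px[1]-ci['cy'])/ci['fy'],1.])
    return C+d*(z-C[2])/d[2]
def box(x0,x1,y0,y1,z0,z1): return np.array([[x,y,z] for x in(x0,x1) for y in(y0,y1) for z in(z0,z1)])
def place(P,x,y,a,z=0):
    c,s=np.cos(a),np.sin(a);return P@np.array([[c,s,0],[-s,c,0],[0,0,1]])+[x,y,z]
def render(parts,ci,holes=()):
    m=np.zeros((400,640),np.uint8)
    for v,P in [(1,p) for p in parts]+[(0,p) for p in holes]:
        h=cv2.convexHull((proj(P,ci)*16).astype(np.int32));cv2.fillConvexPoly(m,h,v,cv2.LINE_8,4)
    return m>0
def fit(model,obs,p0,step):
    """model(p)->parts list; obs: list of (mask,ci)"""
    def cost(p):
        c=0
        for m,ci in obs:
            r=render(model(p),ci); c+=1-(m&r).sum()/max(1,(m|r).sum())
        return c
    best=None
    p=np.array(p0,float)
    for k in (1,.4,.15):
        S=np.vstack([p]+[p+k*np.array(step)*e for e in np.eye(len(p))])
        r=minimize(cost,p,method='Nelder-Mead',options=dict(initial_simplex=S,maxiter=400)); p=r.x
    return p,r.fun
E
python3 - <<'E'
from h import *
T=camera_info("top");S=camera_info("scene")
M={}
read_camera("top");read_camera("scene")
for n in("lid","lid_bar","rack_slot","flask","holder","coolbox"):
    for c in("top","scene"):
        r=silhouettes(c,n)
        for d in r[:2]: print(n,c,round(d['p'],2),np.round(d['at']),d['pixels'].sum())
        if r: M[n+"_"+c]=r[0]['pixels']
np.savez("m.npz",**M)
print("lidc",back((304,202),.089,T),"rack",back((447,222),.01,T),"cap",back((184,259),.15,T),"bar",back((302,249),.089,T))
v=read_camera("top");o=v.copy()
for i,n in enumerate(("lid","rack_slot","flask","holder")):
    if n+"_top" in M:o[M[n+"_top"]]=o[M[n+"_top"]]//2+np.array([(127,0,0),(0,127,0),(0,0,127),(127,127,0)][i],np.uint8)
cv2.imwrite("pics/o.png",cv2.resize(o[130:290,150:510],None,fx=2.2,fy=2.2)[...,::-1])
E
```

```text
lid top 0.86 [205. 303.] 4846
lid scene 0.59 [201. 336.] 1959
lid_bar top 0.93 [206. 304.] 5019
lid_bar scene 0.75 [197. 339.] 2075
rack_slot top 0.67 [203. 301.] 5033
rack_slot top 0.6 [221. 447.] 3576
rack_slot scene 0.6 [171. 278.] 1173
rack_slot scene 0.25 [217. 432.] 659
flask top 0.88 [246. 192.] 912
flask top 0.74 [264. 378.] 690
flask scene 0.71 [227. 334.] 1700
holder top 0.73 [249. 187.] 794
holder scene 0.89 [247. 412.] 2258
coolbox top 0.45 [160. 322.] 135
coolbox scene 0.68 [226. 332.] 1713
lidc [0.56012726 0.03571814 0.089     ] rack [ 0.50570467 -0.32438742  0.01      ] cap [0.43510601 0.30211125 0.15      ] bar [0.44886661 0.04313663 0.089     ]
```

View pics/o.png

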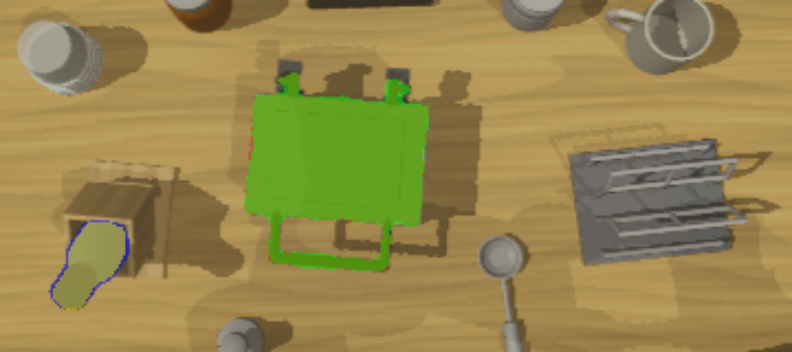

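The lid's top mask is good, the flask's visible part spans (200,235)-(183,265) in top, and the rack tray corners are about (410,200), (476,194), (482,243) and (416,250). I'll fit the lid and rack next.

```bash
python3 - <<'E'
from h import *
T=camera_info("top");M=np.load("m.npz")
L=[box(-.148,-.017,-.095,.095,-.004,.004)]
arms=[box(-.199,-.148,s*.06-.006,s*.06+.006,-.006,.006) for s in(-1,1)]+[box(-.199,-.187,-.066,.066,-.006,.006)]
tails=[box(-.017,.017,s*.06-.006,s*.06+.006,-.005,.005) for s in(-1,1)]
p,f=fit(lambda p:[place(q,p[0],p[1],p[2],.089) for q in L+arms],[(M["lid_top"],T)],[.64,.04,0],[.02,.02,.1])
print("lid pin",p,np.degrees(p[2]),f)
print("bar",place(np.array([[-.193,0,0]]),*p,.089))
C=[back(c,.01,T)[:2] for c in((410,200.5),(475.9,193.6),(482.3,242.7),(415.9,250.5))]
C=np.array(C);print(C.round(4),"ctr",C.mean(0))
yd=(C[0]-C[1])+(C[3]-C[2]);xd=C[0]-C[3]+C[1]-C[2]
print("lens",np.linalg.norm(C[0]-C[1]),np.linalg.norm(C[0]-C[3]),"y ang",np.degrees(np.arctan2(-yd[0],yd[1])),"x ang",np.degrees(np.arctan2(xd[1],xd[0])))
s=read_state();print(s['tcp_pos'])
from scipy.spatial.transform import Rotation as R
print(R.from_quat(np.roll(s['tcp_rot'],-1)).as_matrix().round(3))
W=camera_info("wrist");Rw=cv2.Rodrigues(W['rvec'])[0];print("wristcam",-Rw.T@W['tvec'],Rw[2])
E
```

```text
lid pin [ 0.64250022  0.0308633  -0.09786845] -5.607448895308956 0.08023255813953489
bar [[0.45042378 0.04972178 0.089     ]]
[[ 0.5636 -0.2332]
 [ 0.5764 -0.4027]
 [ 0.4508 -0.4101]
 [ 0.4358 -0.2415]] ctr [ 0.50663861 -0.32187272]
lens 0.16997476656693897 0.12806777230634755 y ang 4.698000480188149 x ang 3.5431016454770776
[ 0.14904346 -0.60698732  0.23128854]
[[ 0.971  0.238  0.   ]
 [ 0.238 -0.971 -0.   ]
 [ 0.     0.    -1.   ]]
wristcam [ 0.22024896 -0.58936001  0.37504261] [-0.27894703 -0.06940428 -0.95779518]
```

```bash
python3 -m inch '[[0.38,0.28,0.10,70.6],[0.38,0.28,0.10,70.6],[0.38,0.28,0.10,70.6],[0.38,0.28,0.10,70.6],[0.38,0.28,0.10,70.6],[0.38,0.28,0.10,70.6],[0.38,0.28,0.10,70.6],[0.38,0.28,0.10,70.6],[0.38,0.28,0.10,70.6],[0.38,0.28,0.10,70.6],[0.38,0.28,0.10,70.6],[0.38,0.28,0.10,70.6],[0.38,0.28,0.10,70.6]]' 0.4 60; python3 - <<'E'
from h import *
W=camera_info("wrist");a=read_camera("wrist")
np.savez("w1.npz",a=a,**W)
print(read_state()['qpos'])
cv2.imwrite("pics/w1.png",a[...,::-1])
E
```

```text
t: 2.15
tcp_pos: [0.5284, -0.3274, 0.331]
tcp_rot: [-0.0, 0.741, 0.671, -0.0]
ft_force: [0.0, -0.9, 1.1]
width: 0.402
finger_force: 0.0
[-6.51079006e-01  4.15043687e-01  1.20425581e+00 -1.97541557e-04
  1.52286000e+00 -5.52117900e-01]
```

View pics/w1.png

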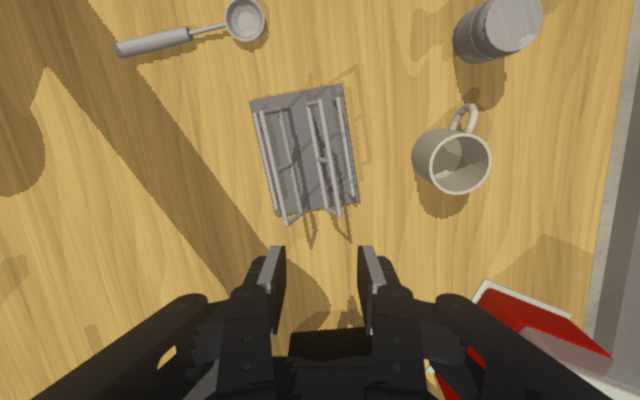

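The wrist picture shows the tray's corners at (250,101), (342,84), (359,202) and (279,215).

```bash
python3 - <<'E'
from h import *
W=dict(np.load("w1.npz"))
C=np.array([back(c,.01,W)[:2] for c in((250,101),(342,84),(359,202),(279,215))])
print(C.round(4),"ctr",C.mean(0),[np.linalg.norm(C[i]-C[i-1]).round(4) for i in range(4)])
y=(C[0]-C[3])+(C[1]-C[2]);x=C[1]-C[0]+C[2]-C[3]
print(np.degrees(np.arctan2(-y[0],y[1])),np.degrees(np.arctan2(x[1],x[0])))
# fit
def cost(p):
    q=place(np.array([[-.065,.085,.01],[.065,.085,.01],[.065,-.085,.01],[-.065,-.085,.01]]),*p)
    T=camera_info("top")
    return sum(((proj(q,W)-[(250,101),(342,84),(359,202),(279,215)])**2).sum(1))+sum(((proj(q,T)-[(415.9,250.5),(410,200.5),(475.9,193.6),(482.3,242.7)])**2).sum(1))
r=minimize(cost,[.507,-.322,.07],method='Nelder-Mead');print(r.x,np.degrees(r.x[2]),r.fun)
E
```

```text
[[ 0.439  -0.2404]
 [ 0.5661 -0.2308]
 [ 0.5782 -0.3991]
 [ 0.4563 -0.4078]] ctr [ 0.509889   -0.31953874] [np.float64(0.1683), np.float64(0.1274), np.float64(0.1687), np.float64(0.1223)]
5.018857990618498 4.207425934752196
[ 0.50900052 -0.32031665  0.08015013] 4.592263940126799 25.959602167787367
```

```bash
python3 -m inch '[[-0.078,0.377,-0.14,0],[-0.078,0.377,-0.14,0],[-0.078,0.377,-0.14,0],[-0.078,0.377,-0.14,0],[-0.078,0.377,-0.14,0],[-0.078,0.377,-0.14,0],[-0.078,0.377,-0.14,0],[-0.078,0.377,-0.14,0],[-0.078,0.377,-0.14,0],[-0.078,0.377,-0.14,0],[-0.078,0.377,-0.14,0]]'; python3 - <<'E'
from h import *
W=camera_info("wrist");a=read_camera("wrist")
r=silhouettes("wrist","lid")
s=read_state();print(s['tcp_pos'])
o=a.copy()
for d in r[:1]:
    print(d['p'],d['at'],d['pixels'].sum());o[d['pixels'],1]=255
    np.savez("w2.npz",m=d['pixels'],**W)
for y in(-.054,0,.054):
    q=place(np.array([[-.193,y,0]]),.6425,.0309,-.0979,.089);print(proj(q,W))
    cv2.circle(o,tuple(int(v) for v in proj(q,W)[0]),3,(255,0,0),-1)
cv2.imwrite("pics/w2.png",o[...,::-1])
E
```

```text
t: 3.3
tcp_pos: [0.4516, 0.049, 0.1917]
tcp_rot: [0.0, 0.741, 0.671, 0.0]
ft_force: [0.1, 0.4, 0.2]
width: 0.4
finger_force: 0.0
[0.45175998 0.04868663 0.19175901]
0.69 [173.8, 459.8] 42720
[[319.38657197 261.84121448]]
[[319.30360386 200.20731372]]
[[319.2099363  130.62518358]]
```

View pics/w2.png

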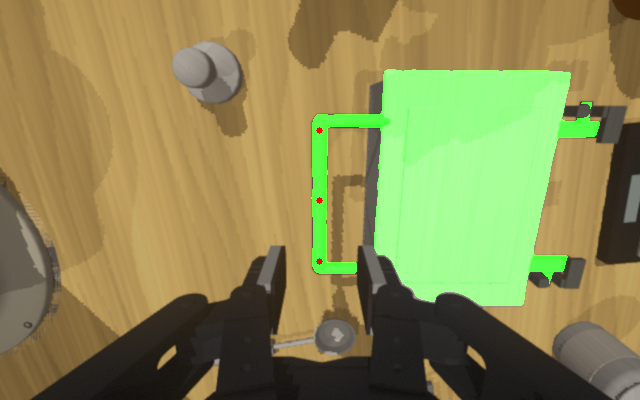

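The predicted bar points (319,131), (319,200) and (319,262) fall on the bar, so I descend and close.

```bash
python3 -m inch '[[-0.001,0.001,-0.04,0],[-0.001,0.001,-0.08,0],[-0.001,0.001,-0.11,0],[-0.001,0.001,-0.122,0],[-0.001,0.001,-0.122,0]]' && python3 -m inch '[[0,0,0,0],[0,0,0,0],[0,0,0,0],[0,0,0,0],[0,0,0,0],[0,0,0,0]]' 0 40
```

```text
t: 3.9
tcp_pos: [0.4497, 0.0499, 0.0681]
tcp_rot: [-0.001, 0.741, 0.671, -0.001]
ft_force: [0.3, -0.4, -0.1]
width: 0.403
finger_force: 0.0
t: 4.5
tcp_pos: [0.4508, 0.0509, 0.0698]
tcp_rot: [0.001, 0.741, 0.672, 0.001]
ft_force: [1.7, -4.8, 4.8]
width: 0.121
finger_force: 39.4
```

```bash
python3 -m inch '[[0.001,0,0.017,0],[0.003,0,0.0335,0],[0.0066,-0.001,0.050,0],[0.0115,-0.001,0.066,0],[0.018,-0.002,0.0816,0],[0.0258,-0.0025,0.0965,0],[0.0347,-0.0035,0.1107,0],[0.045,-0.0045,0.1241,0],[0.0562,-0.0055,0.1365,0],[0.0562,-0.0055,0.1365,0]]'
```

```text
t: 5.5
tcp_pos: [0.5059, 0.0458, 0.207]
tcp_rot: [-0.001, 0.741, 0.672, -0.0]
ft_force: [-10.1, 1.9, 5.6]
width: 0.117
finger_force: 39.6
```

```bash
python3 -m inch '[[0.0123,-0.001,0.0113,0],[0.0257,-0.0025,0.0216,0],[0.0398,-0.004,0.0306,0],[0.0546,-0.0055,0.0384,0],[0.0701,-0.007,0.0449,0],[0.086,-0.0085,0.0499,0],[0.1025,-0.010,0.0536,0],[0.119,-0.0115,0.0558,0],[0.134,-0.013,0.0563,0],[0.134,-0.013,0.0563,0],[0.134,-0.013,0.0563,0]]'; python3 - <<'E'
from h import *
r=read_camera("scene");d=silhouettes("scene","lid")
for x in d[:2]:print(x['p'],x['at'],x['pixels'].sum())
cv2.imwrite("pics/s2.png",cv2.resize(r[100:300,200:480],None,fx=2.5,fy=2.5)[...,::-1])
E
```

```text
t: 6.6
tcp_pos: [0.6401, 0.0326, 0.2621]
tcp_rot: [-0.0, 0.741, 0.672, -0.0]
ft_force: [-1.3, -1.4, 3.4]
width: 0.12
finger_force: 43.1
0.71 [185.1, 310.6] 1906
```

View pics/s2.png

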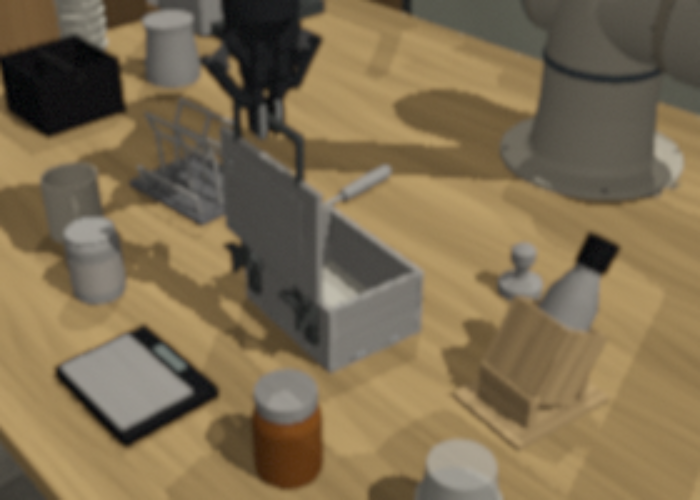

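The lid stands vertical with its pins in the brackets; I lift it straight up.

```bash
python3 -m inch '[[0,0,0.01,0],[0,0,0.02,0],[0,0,0.035,0],[0,0,0.05,0],[0,0,0.065,0],[0,0,0.08,0],[0,0,0.085,0],[0,0,0.085,0],[0,0,0.085,0]]'; python3 - <<'E'
from h import *
r=read_camera("scene");d=silhouettes("scene","lid")
for x in d[:2]:print(x['p'],x['at'],x['pixels'].sum())
E
```

```text
t: 7.6
tcp_pos: [0.6399, 0.0326, 0.3465]
tcp_rot: [-0.0, 0.741, 0.672, -0.0]
ft_force: [-0.6, 0.9, -4.6]
width: 0.122
finger_force: 42.3
0.76 [155.1, 311.3] 2374
```

```bash
python3 -m inch '[[-0.005,-0.013,0.005,0],[-0.014,-0.038,0.005,1],[-0.026,-0.07,0.005,2],[-0.038,-0.10,0.005,3],[-0.05,-0.134,0.005,4],[-0.062,-0.167,0.005,5],[-0.075,-0.20,0.005,6],[-0.087,-0.234,0.005,7],[-0.1,-0.267,0.005,8],[-0.11,-0.295,0.005,9],[-0.12,-0.32,0.005,10],[-0.127,-0.34,0.005,10.2],[-0.131,-0.35,0.005,10.2],[-0.132,-0.353,0.005,10.2],[-0.132,-0.353,0.005,10.2],[-0.132,-0.353,0.005,10.2],[-0.132,-0.353,0.005,10.2]]'; python3 - <<'E'
from h import *
M={}
for c in("top","scene"):
    a=read_camera(c);d=silhouettes(c,"lid")
    cv2.imwrite(f"pics/r_{c}.png",a[...,::-1])
    for x in d[:2]:print(c,x['p'],x['at'],x['pixels'].sum())
    M[c]=d[0]['pixels'] if d else 0
np.savez("lid2.npz",**M)
a=cv2.imread("pics/r_scene.png")[80:220,200:380]; b=cv2.imread("pics/r_top.png")[150:290,380:560]
cv2.imwrite("pics/r.png",np.hstack([cv2.resize(a,(400,311)),cv2.resize(b,(400,311))]))
E
```

```text
t: 9.4
tcp_pos: [0.5086, -0.3196, 0.3521]
tcp_rot: [-0.0, 0.678, 0.735, 0.0]
ft_force: [0.2, -0.1, -4.1]
width: 0.123
finger_force: 42.3
top 0.95 [213.8, 474.4] 570
```

View pics/r.png

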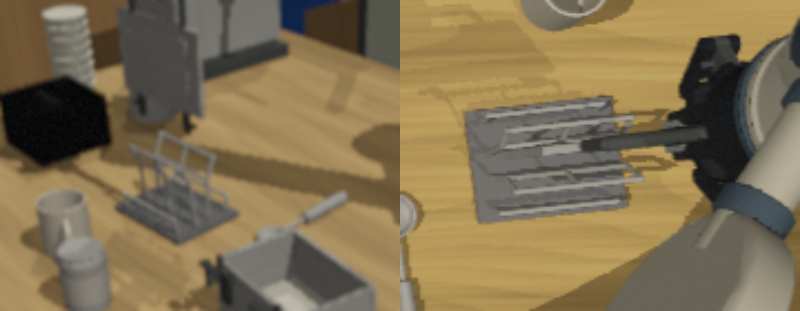

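Scene half: the lid's plate corners are about (120,10), (130,95), (200,118) and (203,25) in the crop; I check the tilt against the projection.

```bash
python3 - <<'E'
from h import *
S=camera_info("scene");T=camera_info("top")
from scipy.spatial.transform import Rotation as R
for t in(-10,-5,0,5,10):
    c=R.from_euler('y',t,degrees=True).apply(np.array([[0,y,z] for y,z in((-.095,-.045),(-.095,-.176),(.095,-.176),(.095,-.045),(.06,-.21))]))
    P=place(c,.5086,-.3196,np.radians(4.6),.371)
    print(t,(proj(P,S)[:4]-[200,80]).__mul__(2.222).round().tolist(),"top",((proj(P,T)-[380,150])*2.222).round()[2:].tolist())
E
```

```text
-10 [[114.0, 4.0], [112.0, 89.0], [189.0, 122.0], [195.0, 30.0]] top [[98.0, 127.0], [140.0, 141.0], [124.0, 120.0]]
-5 [[116.0, 3.0], [120.0, 87.0], [198.0, 120.0], [197.0, 30.0]] top [[99.0, 143.0], [140.0, 146.0], [126.0, 138.0]]
0 [[118.0, 3.0], [128.0, 85.0], [206.0, 117.0], [199.0, 29.0]] top [[101.0, 159.0], [141.0, 151.0], [128.0, 157.0]]
5 [[120.0, 2.0], [136.0, 82.0], [213.0, 114.0], [202.0, 28.0]] top [[104.0, 175.0], [142.0, 156.0], [131.0, 175.0]]
10 [[122.0, 1.0], [143.0, 78.0], [221.0, 109.0], [204.0, 27.0]] top [[106.0, 191.0], [142.0, 161.0], [134.0, 194.0]]
```

```bash
python3 -m inch '[[-0.005,0,-0.015,0],[-0.005,0,-0.03,0],[-0.005,0,-0.045,0],[-0.005,0,-0.06,0],[-0.005,0,-0.075,0],[-0.005,0,-0.09,0],[-0.005,0,-0.105,0],[-0.005,0,-0.105,0],[-0.005,0,-0.105,0]]'; python3 - <<'E'
from h import *
a=read_camera("scene")[80:220,200:380];b=read_camera("top")[150:290,380:560]
cv2.imwrite("pics/r2.png",np.hstack([cv2.resize(a,(400,311)),cv2.resize(b,(400,311))])[...,::-1])
E
```

```text
t: 10.5
tcp_pos: [0.5034, -0.3204, 0.2474]
tcp_rot: [-0.0, 0.678, 0.735, 0.0]
ft_force: [0.6, -0.7, -4.1]
width: 0.122
finger_force: 42.3
```

View pics/r2.png

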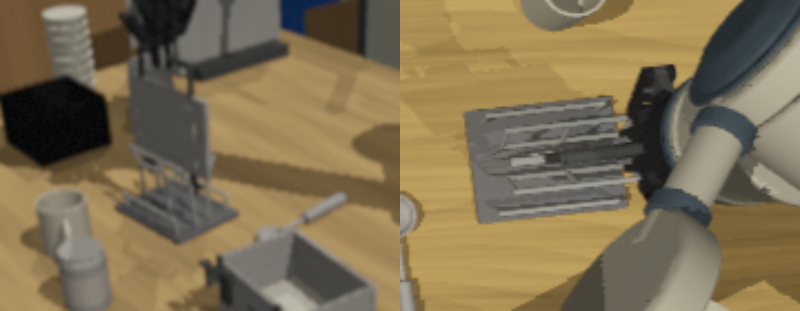

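The lid is between the inner hoops (top crop, plate at about (530,158)) with no contact force; I lower it the rest of the way.

```bash
python3 -m inch '[[0.002,0,-0.01,0],[0.003,0,-0.02,0],[0.004,0,-0.03,0],[0.004,0,-0.036,0],[0.004,0,-0.04,0],[0.004,0,-0.043,0],[0.004,0,-0.043,0],[0.004,0,-0.043,0]]'
```

```text
t: 11.4
tcp_pos: [0.5073, -0.3206, 0.2043]
tcp_rot: [0.0, 0.678, 0.735, 0.0]
ft_force: [0.1, 0.0, -3.7]
width: 0.123
finger_force: 42.2
```

```bash
python3 -m inch '[[0,0,-0.002,0],[0,0,-0.004,0],[0,0,-0.005,0],[0,0,-0.005,0]]'
```

```text
t: 11.8
tcp_pos: [0.5085, -0.3213, 0.2012]
tcp_rot: [0.002, 0.678, 0.735, 0.0]
ft_force: [0.0, 1.5, 18.9]
width: 0.123
finger_force: 44.4
```

```bash
python3 -m inch '[[0,0,0.002,0],[0,0,0.002,0]]' && python3 -m inch '[[0,0,0,0],[0,0,0,0],[0,0,0,0],[0,0,0,0],[0,0,0,0],[0,0,0,0]]' 0.4 && python3 -m inch '[[0,0,0.03,0],[0,0,0.07,0],[0,0,0.11,0],[0,0,0.15,0],[0,0,0.15,0]]'; python3 - <<'E'
from h import *
a=read_camera("scene")[80:220,200:380];b=read_camera("top")
cv2.imwrite("pics/r3.png",np.hstack([cv2.resize(a,(400,311)),cv2.resize(b[150:290,380:560],(400,311))])[...,::-1])
E
```

```text
t: 12.0
tcp_pos: [0.5074, -0.3206, 0.2014]
tcp_rot: [0.0, 0.678, 0.735, 0.0]
ft_force: [-0.2, -2.0, 3.4]
width: 0.119
finger_force: 43.1
t: 12.6
tcp_pos: [0.5072, -0.3205, 0.201]
tcp_rot: [-0.0, 0.678, 0.735, -0.0]
ft_force: [0.3, 0.3, -0.7]
width: 0.401
finger_force: 0.0
t: 13.1
tcp_pos: [0.5088, -0.3216, 0.3568]
tcp_rot: [0.004, 0.678, 0.735, 0.0]
ft_force: [0.1, 0.1, -0.1]
width: 0.399
finger_force: 0.0
```

View pics/r3.png

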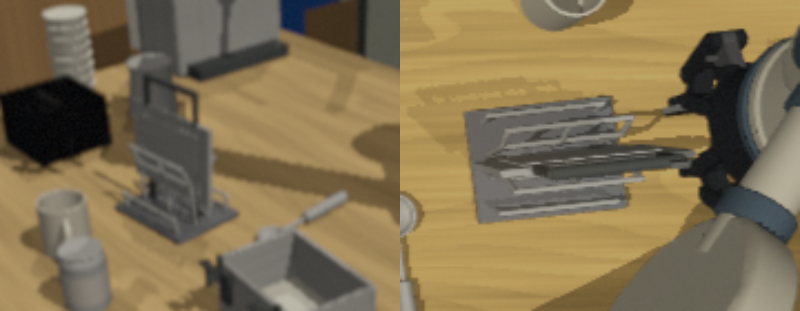

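The lid stands in the slot leaning slightly, released (scene crop, (172,150)). On to the flask.

```bash
python3 -m inch '[[-0.07,0.61,0.01,0],[-0.07,0.61,0.01,0],[-0.07,0.61,0.01,0],[-0.07,0.61,0.01,0],[-0.07,0.61,0.01,0],[-0.07,0.61,0.01,0],[-0.07,0.61,0.01,0],[-0.07,0.61,0.01,0],[-0.07,0.61,0.01,0],[-0.07,0.61,0.01,0],[-0.07,0.61,0.01,0],[-0.07,0.61,0.01,0],[-0.07,0.61,0.01,0],[-0.07,0.61,0.01,0],[-0.07,0.61,0.01,0],[-0.07,0.61,0.01,0]]' 1; cat > fl.py <<'E'
from h import *
from scipy.spatial.transform import Rotation as R
th=np.linspace(0,2*np.pi,24,endpoint=False)
ring=lambda r,z:np.c_[r*np.cos(th),r*np.sin(th),0*th+z]
def model(p):
    # p: cap-middle x,y,z, azimuth of lean; tilt 30 deg
    Q=R.from_euler('ZY',[p[3],np.radians(30)])
    parts=[np.vstack([ring(.028,-.075),ring(.028,-.045)]),np.vstack([ring(.028,-.045),ring(.018,-.0165)]),np.vstack([ring(.018,-.0165),ring(.018,.0165)])]
    return [Q.apply(q)+p[:3] for q in parts]
E
python3 - <<'E'
from fl import *
obs=[(np.load("m.npz")["flask_top"],camera_info("top"))]
W=camera_info("wrist");a=read_camera("wrist")
r=silhouettes("wrist","flask");print([(d['p'],d['at'],d['pixels'].sum()) for d in r[:3]])
o=a.copy()
if r:obs.append((r[0]['pixels'],W));o[r[0]['pixels'],2]=255
read_camera("scene");q=silhouettes("scene","flask");print([(d['p'],d['at'],d['pixels'].sum()) for d in q[:3]])
S=camera_info("scene")
for d in q:
    if abs(d['at'][1]-430)<25 and abs(d['at'][0]-215)<25: obs.append((d['pixels'],S));break
print(len(obs))
p0=list(back((184,259),.15,camera_info("top")))
for az in(2.4,3.0):
    p,f=fit(model,obs,p0+[az],[.02,.02,.02,.3]);print(p.round(4),np.degrees(p[3]),f)
for part in model(p):
    cv2.polylines(o,[cv2.convexHull(proj(part,W).astype(np.int32))],True,(255,0,0))
cv2.imwrite("pics/f.png",o[...,::-1])
np.save("flask.npy",p)
E
```

```text
t: 14.8
tcp_pos: [0.4374, 0.2882, 0.3606]
tcp_rot: [-0.0, 0.679, 0.734, -0.0]
ft_force: [-0.1, -1.1, 0.4]
width: 1.0
finger_force: 0.0
[(0.69, [157.1, 343.6], np.int64(2801))]
[(0.62, [215.3, 434.5], np.int64(633)), (0.4, [142.2, 282.9], np.int64(1435))]
3
[0.4364 0.301  0.1541 3.0112] 172.52645759591093 0.3891118326860674
[0.4367 0.3007 0.1536 3.0334] 173.80200504419835 0.38967735168775275
```

```bash
python3 -m inch '[[-0.003,0.013,-0.02,78.4],[-0.003,0.013,-0.04,78.4],[-0.003,0.013,-0.06,78.4],[-0.003,0.013,-0.08,78.4],[-0.003,0.013,-0.1,78.4],[-0.003,0.013,-0.11,78.4],[-0.003,0.013,-0.12,78.4],[-0.003,0.013,-0.12,78.4],[-0.003,0.013,-0.12,78.4],[-0.003,0.013,-0.12,78.4],[-0.003,0.013,-0.12,78.4],[-0.003,0.013,-0.12,78.4]]'; python3 - <<'E'
from fl import *
W=camera_info("wrist");a=read_camera("wrist")
r=silhouettes("wrist","flask");print([(d['p'],d['at'],d['pixels'].sum()) for d in r[:3]])
p=np.load("flask.npy")
o=a.copy()
if r:
    o[r[0]['pixels'],2]=255
    m=np.zeros((400,640),bool)|render(model(p),W); print("IoU",(m&r[0]['pixels']).sum()/(m|r[0]['pixels']).sum())
for part in model(p): cv2.polylines(o,[cv2.convexHull(proj(part,W).astype(np.int32))],True,(255,0,0))
cv2.imwrite("pics/f2.png",o[...,::-1])
E
```

```text
t: 16.2
tcp_pos: [0.4343, 0.3024, 0.2412]
tcp_rot: [0.0, 0.063, 0.998, 0.0]
ft_force: [-0.1, -0.6, -0.3]
width: 0.998
finger_force: 0.0
[(0.82, [219.1, 326.0], np.int64(3666))]
IoU 0.9200209095661265
```

View pics/f2.png

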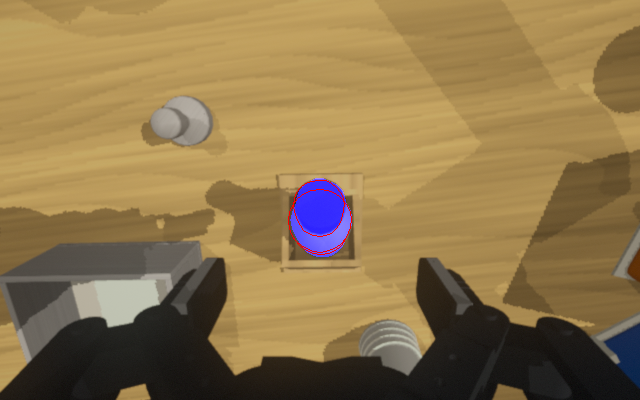

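The model outline fits the flask at (322,215), square to the tool. I descend, then grip the cap.

```bash
python3 -m inch '[[-0.001,-0.001,-0.03,0],[-0.001,-0.001,-0.06,0],[-0.001,-0.001,-0.085,0],[-0.001,-0.001,-0.1,0],[-0.001,-0.001,-0.103,0],[-0.001,-0.001,-0.103,0]]' && python3 -m inch '[[0,0,0,0],[0,0,0,0],[0,0,0,0],[0,0,0,0],[0,0,0,0],[0,0,0,0],[0,0,0,0],[0,0,0,0]]' 0 50
```

```text
t: 16.9
tcp_pos: [0.4333, 0.3015, 0.1381]
tcp_rot: [-0.0, 0.061, 0.998, -0.0]
ft_force: [-0.6, -0.2, -0.3]
width: 1.0
finger_force: 0.0
t: 17.7
tcp_pos: [0.4334, 0.3017, 0.1388]
tcp_rot: [0.0, 0.061, 0.998, 0.0]
ft_force: [-2.5, 0.4, 8.1]
width: 0.407
finger_force: 49.0
```

```bash
python3 -m inch '[[-0.0025,0.0003,0.0045,0],[-0.007,0.001,0.0125,0],[-0.0125,0.0015,0.0215,0],[-0.0175,0.002,0.030,0],[-0.0225,0.0025,0.039,0],[-0.0275,0.0033,0.0475,0]]'
```

```text
t: 18.3
tcp_pos: [0.4053, 0.3049, 0.1865]
tcp_rot: [0.0, 0.061, 0.998, 0.0]
ft_force: [2.5, -0.5, -3.2]
width: 0.409
finger_force: 50.1
```

```bash
python3 -m inch '[[-0.005,0.0006,0.0085,0],[-0.01,0.0012,0.0175,0],[-0.015,0.002,0.026,0],[-0.02,0.0025,0.035,0],[-0.025,0.003,0.0435,0],[-0.03,0.004,0.052,0],[-0.03,0.004,0.075,0],[-0.03,0.004,0.10,0],[-0.03,0.004,0.125,0],[-0.03,0.004,0.145,0],[-0.03,0.004,0.15,0],[-0.03,0.004,0.15,0]]'; cat > tilt.py <<'E'
from fl import *
s=read_state();g=np.array(s['tcp_pos'])+[0,0,.023]
S=camera_info("scene");read_camera("scene")
r=silhouettes("scene","flask");print([(round(d['p'],2),np.round(d['at']),d['pixels'].sum()) for d in r[:3]])
T=camera_info("top");read_camera("top");q=silhouettes("top","flask");print([(round(d['p'],2),np.round(d['at']),d['pixels'].sum()) for d in q[:3]])
def mod(g,t,az,off=.072):
    Q=R.from_euler('ZY',[az,t]);z=off
    P=[np.vstack([ring(.028,-z-.0825),ring(.028,-z+.021)]),np.vstack([ring(.028,-z+.021),ring(.018,-z+.0495)])]
    return [Q.apply(x)+g for x in P]
import sys
az=np.radians(float(sys.argv[1]))
for c,ci,d in(("scene",S,r),("top",T,q)):
    d=[x for x in d if np.hypot(*(np.array(x['at'])-proj(g-[0,0,.07],ci)[0][::-1]))<45]
    if not d:print(c,"none",proj(g-[0,0,.07],ci));continue
    m=d[0]['pixels'];res=[]
    for t in range(-20,46,5):
        k=render(mod(g,np.radians(t),az),ci);res.append((t,round((m&k).sum()/(m|k).sum(),2)))
    print(c,res)
E
python3 tilt.py 173
```

```text
t: 19.5
tcp_pos: [0.3757, 0.3089, 0.3359]
tcp_rot: [0.0, 0.061, 0.998, 0.0]
ft_force: [1.2, -0.4, -3.6]
width: 0.405
finger_force: 50.7
[(0.95, array([151., 454.]), np.int64(1419))]
[(0.89, array([269., 161.]), np.int64(1641)), (0.57, array([231., 205.]), np.int64(2228)), (0.34, array([230., 461.]), np.int64(2196))]
scene [(-20, np.float64(0.14)), (-15, np.float64(0.18)), (-10, np.float64(0.22)), (-5, np.float64(0.27)), (0, np.float64(0.34)), (5, np.float64(0.42)), (10, np.float64(0.5)), (15, np.float64(0.58)), (20, np.float64(0.66)), (25, np.float64(0.74)), (30, np.float64(0.79)), (35, np.float64(0.72)), (40, np.float64(0.63)), (45, np.float64(0.53))]
top [(-20, np.float64(0.02)), (-15, np.float64(0.04)), (-10, np.float64(0.08)), (-5, np.float64(0.12)), (0, np.float64(0.18)), (5, np.float64(0.28)), (10, np.float64(0.38)), (15, np.float64(0.5)), (20, np.float64(0.65)), (25, np.float64(0.82)), (30, np.float64(0.83)), (35, np.float64(0.7)), (40, np.float64(0.59)), (45, np.float64(0.5))]
```

```bash
python3 -m inch '[[0,0,0,0],[0,0,0,0],[0,0,0,0],[0,0,0,0],[0,0,0,0]]' 0 20; python3 tilt.py 173
```

```text
t: 20.2
tcp_pos: [0.3757, 0.3088, 0.3355]
tcp_rot: [-0.0, 0.061, 0.998, 0.0]
ft_force: [0.8, -0.3, -3.1]
width: 0.404
finger_force: 50.7
[(0.9, array([153., 454.]), np.int64(1371))]
[(0.79, array([269., 162.]), np.int64(1690))]
scene [(-20, np.float64(0.14)), (-15, np.float64(0.17)), (-10, np.float64(0.22)), (-5, np.float64(0.27)), (0, np.float64(0.34)), (5, np.float64(0.42)), (10, np.float64(0.49)), (15, np.float64(0.58)), (20, np.float64(0.65)), (25, np.float64(0.72)), (30, np.float64(0.76)), (35, np.float64(0.69)), (40, np.float64(0.6)), (45, np.float64(0.52))]
top [(-20, np.float64(0.03)), (-15, np.float64(0.05)), (-10, np.float64(0.08)), (-5, np.float64(0.13)), (0, np.float64(0.19)), (5, np.float64(0.27)), (10, np.float64(0.37)), (15, np.float64(0.49)), (20, np.float64(0.65)), (25, np.float64(0.82)), (30, np.float64(0.85)), (35, np.float64(0.72)), (40, np.float64(0.61)), (45, np.float64(0.52))]
```

```bash
python3 -m inch '[[0.006,-0.012,0,0],[0.017,-0.035,0,0],[0.031,-0.062,0,1],[0.045,-0.091,0,1.4],[0.06,-0.12,0,1.4],[0.074,-0.149,0,1.4],[0.089,-0.178,0,1.4],[0.103,-0.207,0,1.4],[0.115,-0.232,0,1.4],[0.124,-0.25,0,1.4],[0.13,-0.26,0,1.4],[0.132,-0.265,0,1.4],[0.132,-0.265,0,1.4],[0.132,-0.265,0,1.4]]' 0 50; python3 tilt.py 174.4
```

```text
t: 21.8
tcp_pos: [0.5074, 0.0444, 0.3356]
tcp_rot: [-0.0, 0.049, 0.999, 0.0]
ft_force: [0.1, -0.5, -3.0]
width: 0.411
finger_force: 50.7
[(0.67, array([135., 335.]), np.int64(1107))]
[]
scene [(-20, np.float64(0.07)), (-15, np.float64(0.09)), (-10, np.float64(0.12)), (-5, np.float64(0.16)), (0, np.float64(0.21)), (5, np.float64(0.3)), (10, np.float64(0.4)), (15, np.float64(0.5)), (20, np.float64(0.61)), (25, np.float64(0.74)), (30, np.float64(0.81)), (35, np.float64(0.69)), (40, np.float64(0.57)), (45, np.float64(0.46))]
top none [[294.67576398 219.84459392]]
```

```bash
python3 -m inch '[[0,0,-0.012,0],[0,0,-0.03,0],[0,0,-0.05,0],[0,0,-0.07,0],[0,0,-0.09,0],[0,0,-0.11,0],[0,0,-0.13,0],[0,0,-0.145,0],[0,0,-0.16,0],[0,0,-0.172,0],[0,0,-0.178,0],[0,0,-0.178,0]]'
```

```text
t: 23.2
tcp_pos: [0.5071, 0.044, 0.1566]
tcp_rot: [-0.001, 0.049, 0.999, -0.0]
ft_force: [-0.1, -0.0, -2.8]
width: 0.414
finger_force: 50.7
```

```bash
python3 -m inch '[[0.008,-0.001,0,0],[0.016,-0.0015,0,0],[0.023,-0.002,0,0],[0.03,-0.003,0,0],[0.037,-0.0035,0,0],[0.044,-0.0045,0,0],[0.051,-0.005,0,0],[0.058,-0.006,0,0],[0.058,-0.006,0,0]]'
```

```text
t: 24.1
tcp_pos: [0.5669, 0.0376, 0.1575]
tcp_rot: [0.0, 0.049, 0.999, -0.0]
ft_force: [-1.4, -0.7, -4.1]
width: 0.407
finger_force: 51.8
```

```bash
python3 -m inch '[[0.006,-0.0005,0,0],[0.012,-0.001,0,0],[0.018,-0.002,0,0],[0.022,-0.002,0,0],[0.024,-0.0025,0,0],[0.024,-0.0025,0,0]]'; python3 tilt.py 174.4
```

```text
t: 24.7
tcp_pos: [0.59, 0.0353, 0.1575]
tcp_rot: [0.0, 0.049, 0.999, 0.0]
ft_force: [-2.0, 1.4, -2.8]
width: 0.409
finger_force: 52.8
[(0.6, array([197., 325.]), np.int64(664))]
[(0.61, array([197., 306.]), np.int64(85))]
scene [(-20, np.float64(0.32)), (-15, np.float64(0.44)), (-10, np.float64(0.52)), (-5, np.float64(0.58)), (0, np.float64(0.61)), (5, np.float64(0.51)), (10, np.float64(0.41)), (15, np.float64(0.33)), (20, np.float64(0.27)), (25, np.float64(0.22)), (30, np.float64(0.18)), (35, np.float64(0.15)), (40, np.float64(0.12)), (45, np.float64(0.09))]
top [(-20, np.float64(0.09)), (-15, np.float64(0.1)), (-10, np.float64(0.12)), (-5, np.float64(0.13)), (0, np.float64(0.14)), (5, np.float64(0.07)), (10, np.float64(0.0)), (15, np.float64(0.0)), (20, np.float64(0.0)), (25, np.float64(0.0)), (30, np.float64(0.0)), (35, np.float64(0.0)), (40, np.float64(0.0)), (45, np.float64(0.0))]
```

```bash
python3 -m inch '[[-0.006,0.0005,0,0],[-0.014,0.001,0,0],[-0.021,0.002,0,0],[-0.026,0.0025,0,0],[-0.027,0.0025,-0.003,0],[-0.027,0.0025,-0.007,0],[-0.027,0.0025,-0.01,0],[-0.027,0.0025,-0.012,0],[-0.027,0.0025,-0.012,0]]' && python3 -m inch '[[0,0,-0.001,0],[0,0,-0.002,0],[0,0,-0.003,0],[0,0,-0.003,0]]'
```

```text
t: 25.8
tcp_pos: [0.5627, 0.0378, 0.1451]
tcp_rot: [-0.0, 0.049, 0.999, -0.0]
ft_force: [-0.3, 0.4, -2.4]
width: 0.407
finger_force: 52.8
t: 26.2
tcp_pos: [0.5627, 0.0378, 0.1425]
tcp_rot: [-0.0, 0.049, 0.999, -0.0]
ft_force: [0.0, 1.0, -3.5]
width: 0.409
finger_force: 52.8
```

```bash
python3 -m inch '[[0,0,-0.001,0],[0,0,-0.002,0],[0,0,-0.002,0]]' && python3 -m inch '[[0,0,-0.001,0],[0,0,-0.002,0],[0,0,-0.002,0]]'
```

```text
t: 26.5
tcp_pos: [0.5627, 0.0378, 0.1404]
tcp_rot: [-0.0, 0.049, 0.999, 0.0]
ft_force: [0.1, -0.1, -4.0]
width: 0.408
finger_force: 52.8
t: 26.8
tcp_pos: [0.5627, 0.0378, 0.1384]
tcp_rot: [-0.0, 0.049, 0.999, -0.0]
ft_force: [0.2, -0.4, -3.3]
width: 0.405
finger_force: 52.8
```

```bash
python3 -m inch '[[0,0,-0.001,0],[0,0,-0.002,0],[0,0,-0.002,0]]' && python3 -m inch '[[0,0,-0.001,0],[0,0,-0.002,0],[0,0,-0.002,0]]'
```

```text
t: 27.1
tcp_pos: [0.5634, 0.0378, 0.1371]
tcp_rot: [0.001, 0.049, 0.999, 0.0]
ft_force: [-0.0, -0.6, 5.2]
width: 0.413
finger_force: 53.9
t: 27.4
tcp_pos: [0.5649, 0.0375, 0.1367]
tcp_rot: [0.003, 0.049, 0.999, -0.0]
ft_force: [-0.2, -2.3, 24.5]
width: 0.41
finger_force: 55.7
```

```bash
python3 -m inch '[[0,0,0.002,0],[0,0,0.0025,0],[0,0,0.0025,0]]' && python3 -m inch '[[0,0,0,0],[0,0,0,0],[0,0,0,0],[0,0,0,0]]' 0.6 && python3 -m inch '[[0,0,0,0],[0,0,0,0],[0,0,0,0]]' 0.9 && python3 -m inch '[[0,0,0.03,0],[0,0,0.07,0],[0,0,0.11,0],[0,0,0.16,0],[-0.05,0,0.16,0],[-0.1,0,0.16,0],[-0.14,0,0.16,0],[-0.14,0,0.16,0],[-0.14,0,0.16,0]]'; python3 - <<'E'
from fl import *
S=camera_info("scene");T=camera_info("top")
obs=[]
for c,ci in(("scene",S),("top",T)):
    read_camera(c)
    for n in("flask","lid"):
        r=silhouettes(c,n);print(c,n,[(round(d['p'],2),np.round(d['at']),d['pixels'].sum()) for d in r[:3]])
        if n=="flask":
            exp=proj([[.563,.038,.12]],ci)[0][::-1]
            r=[d for d in r if np.hypot(*(np.array(d['at'])-exp))<30]
            if r:obs.append((r[0]['pixels'],ci))
print(len(obs))
# upright fit over the visible part, top 90 mm
def mod(p):
    Q=R.from_euler('xy',p[2:4]);zz=[.08,.11,.135,.165]
    P=[np.vstack([ring(.028,.075),ring(.028,.108)]),np.vstack([ring(.028,.108),ring(.018,.132)]),np.vstack([ring(.018,.132),ring(.018,.165)])]
    return [Q.apply(q)+[p[0],p[1],.009] for q in P]
print(fit(mod,obs,[.563,.038,0,0],[.01,.01,.1,.1]))
E
```

```text
t: 27.7
tcp_pos: [0.5626, 0.0379, 0.137]
tcp_rot: [-0.0, 0.049, 0.999, 0.0]
ft_force: [0.0, -0.1, 0.1]
width: 0.411
finger_force: 53.2
t: 28.1
tcp_pos: [0.5627, 0.0378, 0.137]
tcp_rot: [-0.0, 0.049, 0.999, -0.0]
ft_force: [0.0, -1.1, -0.9]
width: 0.601
finger_force: 0.0
t: 28.4
tcp_pos: [0.5628, 0.0378, 0.1371]
tcp_rot: [0.0, 0.049, 0.999, 0.0]
ft_force: [-0.1, -0.2, 0.8]
width: 0.901
finger_force: 0.0
t: 29.3
tcp_pos: [0.4225, 0.0378, 0.2976]
tcp_rot: [0.001, 0.049, 0.999, -0.0]
ft_force: [0.9, -0.3, 1.0]
width: 0.899
finger_force: 0.0
scene flask [(0.97, array([199., 333.]), np.int64(738))]
scene lid [(0.78, array([145., 282.]), np.int64(1634))]
top flask [(0.77, array([198., 303.]), np.int64(460))]
top lid [(0.63, array([228., 463.]), np.int64(2257))]
2
(array([ 0.56990767,  0.04172288,  0.05262302, -0.08224738]), np.float64(0.4743790849673203))
```

```bash
python3 -c "
from rig import *
print(sign_off())"
```

```text
the job is handed in; nothing more can be done
None
```

The job is handed in at about 29 s: the lid stands released in the rack slot and the flask stands free in the middle of the open box, going by the contact forces and camera masks, but the sign-off returned no verdict.

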